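# Tap the plunger jacks down in order

## Robot

A 6-joint arm with a two-finger parallel gripper is mounted at the origin on the work surface. World frame = base frame: x ahead of the robot, y to its left, z up, the work surface at z = 0. Lengths are in m, angles in rad, forces in N, time in s.
With the tool pointing down it reaches from about 0.375 to 0.9 m from the base axis. Payload 3.1 kg.
Tool frame: the origin (TCP) lies at the very end of the fingers, on their centre line; the grasp point (between the pads) lies 19 mm behind it; z points along the fingers, y is the line along which they close (so a half turn about z gives the same grasp; the last joint's range is limited). The gripper opens to 87 mm and grips with 3 to 60 N. Pads are 19 mm wide; open, the fingers measure 117 mm over their backs; the gripper's body (75 mm by 190 mm) begins 51 mm behind the grasp point.
Start: joints at [1.093, 0.527, 1.433, -0, 1.181, -0.178], TCP at [0.184, 0.597, 0.223] pointing down, gripper open.
Joint ranges: [-3.08, 3.08], [-0.75, 2.2], [0.22, 2.44], [-1.43, 4.57], [0, 2.65], [-2.85, 2.85]. Speed limits (rad/s): [2.79, 2.79, 3.14, 3.14, 3.14, 3.14].

## Interface

Orientations are given as a unit quaternion [w, x, y, z].
In Python, from cell import robot, eyes gives the robot as it stands.
- The arm moves only by the tool send_rows, never from a script. Its argument "targets" is a list of rows, each an object with "fingers": the finger opening in mm, from 0 to 87; "travel": the shift along the tool's x, y, z each as a share of 0.2 m, from -1 to 1, a list of three; "rotation": the turn, a rotation vector about the tool's x, y, z each as a share of pi rad, from -1 to 1, a list of three. A call has exactly 8 rows; each row is the pose to reach, as a shift and turn from the pose commanded when the call began, along the tool's axes at that moment, turning the shorter way round; what a row does not reach only later rows make up. A row lasts 1/10 s, in which the tool goes at most 50 mm and 8.59 degrees, less where a joint would pass 70% of its speed; a pose out of reach is approached as far as the arm can. A call with a number of a shift or a turn outside -1 to 1 is refused whole. A call with a gripper value outside its range is refused whole. The fingers move at their own pace and stop on an object; the grip force is fixed at half the most. Time passes only in rows, so rows that repeat a pose let the fingers close, or fill a call up. It gives the time, the measured TCP pose, the force, the opening and the grip force at its end, in the units of the state.
- robot.get_obs(): the state, without advancing time (a new reading comes with each control period).
- eyes.get_image(name): name is "side" or "top"; returns a dict with "img" (420x560x3 uint8, red, green, blue), "z_map" (420x560 float32, m along the optical axis (not along the pixel's ray), 0 where there is no reading), "fx", "fy", "cx", "cy" (pixels), "k1" (the pictures are not rectified: a ray, as slopes to the right and down, at radius r is drawn at 1 + k1 r^2 times it, then the intrinsics apply), "cam_to_world" (4x4, takes a point from camera to world coordinates). Camera axes: x right, y down, z forward; pixel columns grow to the right and rows downward; lengths in m; the calibration is good to about 2 mm. A picture is of the moment at which its call begins.
- robot.job_done(): hands the job in; it is judged then, once.
The state is a dict: "t": time; "qpos": joint angles; "dq": joint speeds; "joint_efforts": joint torques, N m; "tool_pos": TCP position; "tool_rot": TCP orientation; "ft_force": force on the tool from outside, world axes, zero at the start; "moment": the same for the moment, N m; "grip_width": opening from 0.0 (shut) to 1.0 (fully open); "grip_force": force on a finger pad.
Only numpy, scipy, OpenCV 4.12 (cv2) and the standard library are available. Lean on these libraries where they do the work, as an engineer would, in place of code of your own. Each camera call takes 0.05 s, during which the arm holds its last target. There are 200 camera calls.

## Task

Make the plunger jacks on the surface plate ready for the next part: with the fingertips, lightly press the red-headed plunger down until its collar rests on its jack, then the yellow one, then the blue one. Leave the black-headed plunger up, press gently and do not pick up, tip or shift the jacks, and leave the other things on the plate where they are.

Things in the scene. Friction and masses are not known exactly. Their poses are not given: they have to be found in the camera images.
- plate: grey cast-iron surface plate, 420 x 700 x 50 mm, fixed on the bench; origin at the centre of its underside, z up, so its top face is 50 mm above the origin
- jack_red: loose steel plunger jack with the red head: round foot 60 mm across, 14 mm high, then a round body 48 mm across up to 50 mm, with a thin dark band; about 0.8 kg, stands on the plate; origin at the centre of its underside, z up. It slides or tips if pushed sideways
- pin_red (a joint): travel in m of the red-headed plunger, 0 = fully up, 0.016 = fully down (its steel collar resting on the jack's body); starts anywhere from 0 to 0.003. It has no spring: friction of about 3 N holds it wherever it is left
- red_top (a point): centre of the top of the red head, a flat disc 36 mm across, 8 mm thick, on a black rubber cushion 6 mm thick over the plunger's 40 mm steel collar. Unloaded it is 84 mm above the jack's origin at travel 0, 68 mm fully down. The cushion yields 0.4 mm per N, up to 6 mm, and springs back. Press lightly: over 20 N on a jack is too hard
- jack_yellow: loose steel plunger jack with the yellow head: round foot 60 mm across, 14 mm high, then a round body 48 mm across up to 50 mm, with a thin dark band; about 0.8 kg, stands on the plate; origin at the centre of its underside, z up. It slides or tips if pushed sideways
- pin_yellow (a joint): travel in m of the yellow-headed plunger, 0 = fully up, 0.016 = fully down (its steel collar resting on the jack's body); starts anywhere from 0 to 0.003. It has no spring: friction of about 3 N holds it wherever it is left
- yellow_top (a point): centre of the top of the yellow head, a flat disc 36 mm across, 8 mm thick, on a black rubber cushion 6 mm thick over the plunger's 40 mm steel collar. Unloaded it is 84 mm above the jack's origin at travel 0, 68 mm fully down. The cushion yields 0.4 mm per N, up to 6 mm, and springs back. Press lightly: over 20 N on a jack is too hard
- jack_blue: loose steel plunger jack with the blue head: round foot 60 mm across, 14 mm high, then a round body 48 mm across up to 50 mm, with a thin dark band; about 0.8 kg, stands on the plate; origin at the centre of its underside, z up. It slides or tips if pushed sideways
- pin_blue (a joint): travel in m of the blue-headed plunger, 0 = fully up, 0.016 = fully down (its steel collar resting on the jack's body); starts anywhere from 0 to 0.003. It has no spring: friction of about 3 N holds it wherever it is left
- blue_top (a point): centre of the top of the blue head, a flat disc 36 mm across, 8 mm thick, on a black rubber cushion 6 mm thick over the plunger's 40 mm steel collar. Unloaded it is 84 mm above the jack's origin at travel 0, 68 mm fully down. The cushion yields 0.4 mm per N, up to 6 mm, and springs back. Press lightly: over 20 N on a jack is too hard
- jack_black: loose steel plunger jack with the black head: round foot 60 mm across, 14 mm high, then a round body 48 mm across up to 50 mm, with a thin dark band; about 0.8 kg, stands on the plate; origin at the centre of its underside, z up. It slides or tips if pushed sideways
- pin_black (a joint): travel in m of the black-headed plunger, 0 = fully up, 0.016 = fully down (its steel collar resting on the jack's body); starts anywhere from 0 to 0.003. It has no spring: friction of about 3 N holds it wherever it is left
- black_top (a point): centre of the top of the black head, a flat disc 36 mm across, 8 mm thick, on a black rubber cushion 6 mm thick over the plunger's 40 mm steel collar. Unloaded it is 84 mm above the jack's origin at travel 0, 68 mm fully down. The cushion yields 0.4 mm per N, up to 6 mm, and springs back. Press lightly: over 20 N on a jack is too hard
- gauge_block: loose steel gauge block, 30 x 18 mm, 35 mm high, standing on the plate; origin at the centre of its underside; a bystander
- bolt: loose dark steel bolt standing on its head (25 mm across, 12 mm high), 50 mm tall in all, shank 12 mm; origin at the centre of its underside; a bystander
- bush: loose brass bush, a ring 36 mm across with a 22 mm bore, 22 mm high; origin at the centre of its underside; a bystander
- carriage: loose aluminium slide carriage, a U-shaped block 90 x 70 mm, 38 mm high; origin at the centre of its underside; a bystander
- oiler: loose orange oil bottle with black cap, 44 mm across, 100 mm tall; origin at the centre of its underside; a bystander
- micrometer: loose blue C-frame outside micrometer lying flat, about 165 x 65 mm and 16 mm high; origin on its underside at the centre of the C, x along the spindle towards the thimble, the bow of the C at -y; a bystander
Not all that is in view belongs to the job. What is shaped like the jack_red but purple is not meant.

How it is judged:
By the outcome, as a careful person would: the job done as asked, in the order asked, and still so for the second after the job is handed in, with the robot touching nothing.
It also fails if it takes over 51 s, if anything falls off the work surface, if the arm or the gripper's body presses on something with over 40 N, if the wrist force passes 120 N, or if a joint passes its speed limit or range.

## Working session

There is one attempt and no reset: what is moved stays moved. The work goes in short steps, Python scripts to look and compute and a tool call to move; the robot and the scene stay as the last step left them, time stands still between calls to the robot, and variables do not carry over. Pictures are saved under pics/ and viewed, at most 10 in all, crops included, and the job is handed in when it is done.

Besides the shell and the picture viewer there is one more tool, called after "Request:" in YAML: its name, and indented under it one key for each argument. send_rows: Moves the arm, as the interface text tells. Its arguments: {"type":"object","properties":{"targets":{"type":"array"}},"required":["targets"]}

```bash
mkdir -p pics; cat > h.py <<'E'
import numpy as np, cv2
from cell import robot, eyes
def get(n):
    d=eyes.get_image(n); return d
def world(d,us,vs,z=None):
    """pixels -> world points, using z_map, or a plane at height z"""
    K=np.array([[d['fx'],0,d['cx']],[0,d['fy'],d['cy']],[0,0,1.]])
    p=np.stack([us,vs],-1).astype(float).reshape(-1,1,2)
    n=cv2.undistortPoints(p,K,np.array([d['k1'],0,0,0,0.])).reshape(-1,2)
    r=np.c_[n,np.ones(len(n))]; T=np.array(d['cam_to_world'])
    if z is None: 
        zz=d['z_map'][np.round(vs).astype(int),np.round(us).astype(int)]; r=r*zz[:,None]
        return r@T[:3,:3].T+T[:3,3]
    w=r@T[:3,:3].T; return T[:3,3]+w*((z-T[2,3])/w[:,2])[:,None]
E
python3 - <<'E'
from h import *
for n in('top','side'):
    d=get(n); cv2.imwrite(f'pics/{n}0.png',d['img'][:,:,::-1]); np.savez(n+'0.npz',**d)
    print(n,d['k1'],d['fx'],np.round(d['cam_to_world'],3).tolist())
o=robot.get_obs();print(o)
E
```

```text
top 0.0049609395195919165 400.90782065524513 [[0.029, -0.995, 0.095, 0.488], [-0.999, -0.027, 0.021, 0.067], [-0.018, -0.096, -0.995, 1.116], [0.0, 0.0, 0.0, 1.0]]
side -0.11756550310074076 420.8556859960427 [[-0.986, -0.102, 0.129, 0.461], [-0.164, 0.667, -0.727, 0.721], [-0.012, -0.738, -0.674, 0.722], [0.0, 0.0, 0.0, 1.0]]
{'t': 0.1, 'qpos': array([ 1.09350523e+00,  5.28399957e-01,  1.43375630e+00, -3.60462000e-05,
        1.18137873e+00, -1.78533908e-01]), 'dq': array([ 0.00160189, -0.00241799, -0.0030026 ,  0.00011956,  0.00045427,
        0.00059979]), 'joint_efforts': array([-1.08322936e-03, -4.40989494e+01, -1.77149642e+01,  6.34173467e-02,
        5.34035743e-02, -5.50318737e-05]), 'tool_pos': array([0.18365817, 0.59673034, 0.22165872]), 'tool_rot': array([-2.97002528e-04,  1.48816824e-01,  9.88864303e-01, -9.24788611e-04]), 'ft_force': array([-0.53402182, -0.7978811 ,  0.5886726 ]), 'moment': array([-0.00924613,  0.01553784,  0.0098362 ]), 'grip_force': 0.0, 'grip_width': 1.0020884455533683}
```

View pics/top0.png

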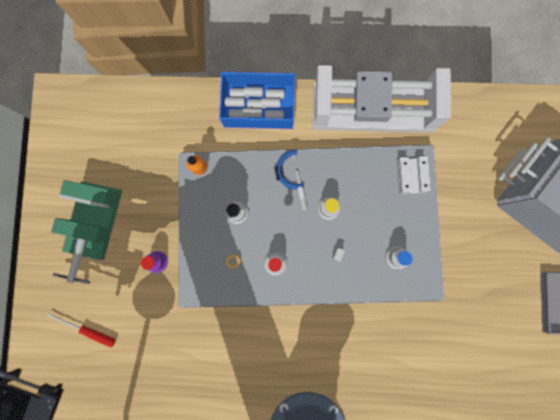

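View pics/side0.png

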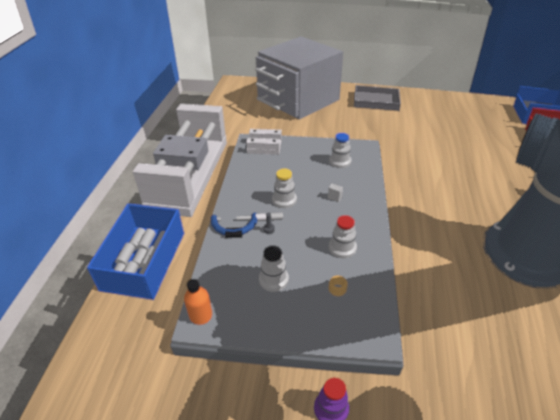

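The top view shows the heads on the plate: red (275,265), yellow (332,206), blue (404,258) and black (233,210). The purple decoy is off the plate at (150,262). The side view shows red (345,223), yellow (284,175), blue (342,139), black (273,254) and the bolt at (268,222).

```bash
cat > m.py <<'E'
from h import *
roi={'top':dict(red=(275,265),yellow=(332,206),blue=(404,258),black=(233,210)),'side':dict(red=(345,223),yellow=(284,175),blue=(342,139),black=(273,254))}
def mask(hsv,c):
    H,S,V=[hsv[:,:,i].astype(int) for i in range(3)]
    return {'red':((H<10)|(H>170))&(S>140)&(V>60),'yellow':(H>20)&(H<35)&(S>130),'blue':(H>100)&(H<125)&(S>140),'black':(V<50)}[c]
def run(dd,z=0.133):
  for n,d in dd.items():
    hsv=cv2.cvtColor(d['img'],cv2.COLOR_RGB2HSV)
    for c,(u,v) in roi[n].items():
        m=mask(hsv,c); w=np.zeros_like(m); w[v-16:v+16,u-16:u+16]=1; m&=w
        k,lab,st,ce=cv2.connectedComponentsWithStats(m.astype(np.uint8))
        i=1+np.argmax(st[1:,4]); vs,us=np.nonzero(lab==i)
        P=world(d,us,vs); top=P[:,2]>np.percentile(P[:,2],90)-.004
        e=cv2.minEnclosingCircle(np.stack([us,vs],-1).astype(np.float32))
        mid=lambda a:(a.min()+a.max())/2
        Q=world(d,us,vs,z)
        print(n,c,'px',ce[i].round(1),st[i].tolist(),'zmed',P[top][:,2].mean().round(4),'depth ctr',P[top].mean(0).round(4),'mid',[round(mid(P[top][:,j]),4) for j in(0,1)],'plane(centroid)',world(d,ce[i:i+1,0],ce[i:i+1,1],z)[0].round(4)[:2],'ext',np.ptp(Q,axis=0).round(3)[:2])
if __name__=='__main__':
    dd={n:dict(np.load(n+'0.npz')) for n in('top','side')}
    run(dd)
    d=dd['top']; us=np.array([250,300,380,200,430,50]);vs=np.array([290,230,280,290,250,180]);print(world(d,us,vs).round(4))
    d=dd['side']; us=np.array([250,360,330,240,368]);vs=np.array([320,280,200,180,180]);print(world(d,us,vs).round(4))
    for n,k in(('top',(180,120,170,120)),('side',(200,140,170,170))):
        u,v,a,b=k
    c=cv2.resize(dd['side']['img'][110:320,180:400],None,fx=2.7,fy=2.7,interpolation=cv2.INTER_CUBIC)
    cv2.imwrite('pics/sc.png',c[:,:,::-1])
E
python3 m.py
```

```text
top red px [274.5 264.1] [269, 258, 12, 13, 127] zmed 0.132 depth ctr [0.4412 0.0978 0.132 ] mid [np.float64(0.4413), np.float64(0.0974)] plane(centroid) [0.4411 0.0972] ext [0.029 0.027]
top yellow px [331.6 204.9] [326, 199, 13, 13, 138] zmed 0.1333 depth ctr [ 0.5891 -0.0389  0.1333] mid [np.float64(0.5892), np.float64(-0.0394)] plane(centroid) [ 0.5894 -0.0386] ext [0.03 0.03]
top blue px [404.6 257.9] [398, 252, 14, 13, 143] zmed 0.1568 depth ctr [ 0.4658 -0.2101  0.1568] mid [np.float64(0.4695), np.float64(-0.0829)] plane(centroid) [ 0.4655 -0.2169] ext [0.029 0.031]
top black px [232.4 209.5] [227, 204, 12, 12, 112] zmed 0.1442 depth ctr [0.5705 0.2038 0.1442] mid [np.float64(0.5366), np.float64(0.143)] plane(centroid) [0.5713 0.2052] ext [0.027 0.027]
side red px [345.3 221.9] [338, 216, 16, 13, 165] zmed 0.1319 depth ctr [0.4407 0.1003 0.1319] mid [np.float64(0.4405), np.float64(0.0991)] plane(centroid) [0.4408 0.1024] ext [0.031 0.036]
side yellow px [283.6 174. ] [277, 169, 14, 11, 122] zmed 0.1397 depth ctr [ 0.5874 -0.0278  0.1397] mid [np.float64(0.5328), np.float64(0.3337)] plane(centroid) [ 0.5888 -0.0346] ext [0.032 0.039]
side blue px [341.8 137.3] [337, 134, 11, 8, 74] zmed 0.1314 depth ctr [ 0.4656 -0.2138  0.1314] mid [np.float64(0.4654), np.float64(-0.2143)] plane(centroid) [ 0.4657 -0.2096] ext [0.027 0.035]
side black px [272.2 253.5] [265, 247, 16, 14, 186] zmed 0.1342 depth ctr [0.5708 0.2078 0.1342] mid [np.float64(0.5709), np.float64(0.2076)] plane(centroid) [0.5709 0.2079] ext [0.03  0.034]
[[ 0.368   0.162   0.0503]
 [ 0.5288  0.035   0.0506]
 [ 0.4041 -0.1779  0.0458]
 [ 0.3645  0.2925  0.0549]
 [ 0.4862 -0.3079  0.0474]
 [ 0.6519  0.7443  0.0029]]
[[ 0.5973  0.3048  0.0509]
 [ 0.3992  0.1789  0.0499]
 [ 0.4787 -0.0538  0.052 ]
 [ 0.7133 -0.0979  0.0514]
 [ 0.3884 -0.146   0.0525]]
```

View pics/sc.png

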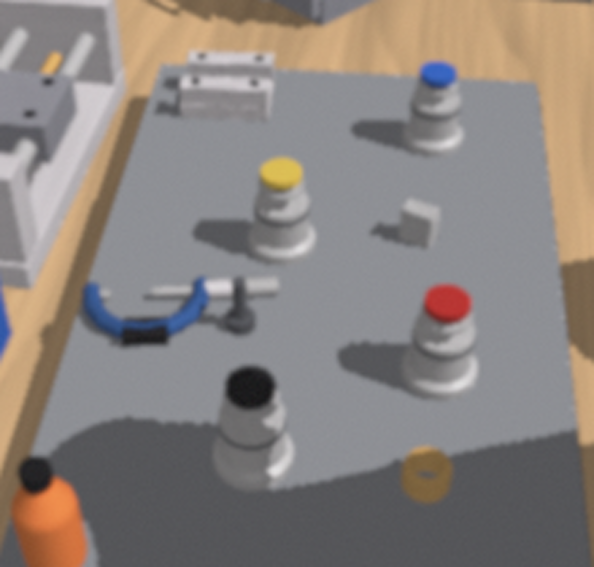

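All the heads stand at their expected height (z about 0.131–0.134, plate at 0.050). The targets from both views are red (0.441, 0.098), yellow (0.589, -0.038) and blue (0.4655, -0.215). I'll move above red with the fingers closed.

Request:
send_rows:
  targets:
    - {"fingers":0,"travel":[-0.1,-0.1,0],"rotation":[0,0,0]}
    - {"fingers":0,"travel":[-0.25,-0.25,0],"rotation":[0,0,0]}
    - {"fingers":0,"travel":[-0.4,-0.4,0],"rotation":[0,0,0]}
    - {"fingers":0,"travel":[-0.55,-0.55,0],"rotation":[0,0,0]}
    - {"fingers":0,"travel":[-0.7,-0.7,0],"rotation":[0,0,0]}
    - {"fingers":0,"travel":[-0.85,-0.85,0],"rotation":[0,0,0]}
    - {"fingers":0,"travel":[-0.95,-0.97,0],"rotation":[0,0,0]}
    - {"fingers":0,"travel":[-0.98,-1,0],"rotation":[0,0,0]}

```text
t: 0.9
tool_pos: [0.3127, 0.3458, 0.2222]
tool_rot: [-0.001, 0.151, 0.989, -0.001]
ft_force: [-1.9, -0.1, 0.3]
grip_width: 0.353
grip_force: 0.0
```

Request:
send_rows:
  targets:
    - {"fingers":0,"travel":[-0.1,-0.1,0],"rotation":[0,0,0]}
    - {"fingers":0,"travel":[-0.25,-0.25,0],"rotation":[0,0,0]}
    - {"fingers":0,"travel":[-0.4,-0.4,0],"rotation":[0,0,0]}
    - {"fingers":0,"travel":[-0.55,-0.55,0],"rotation":[0,0,0]}
    - {"fingers":0,"travel":[-0.7,-0.7,0],"rotation":[0,0,0]}
    - {"fingers":0,"travel":[-0.85,-0.85,0],"rotation":[0,0,0]}
    - {"fingers":0,"travel":[-0.95,-0.97,0],"rotation":[0,0,0]}
    - {"fingers":0,"travel":[-0.98,-1,0],"rotation":[0,0,0]}

```text
t: 1.7
tool_pos: [0.4428, 0.0978, 0.2225]
tool_rot: [0.001, 0.15, 0.989, 0.0]
ft_force: [-0.0, 0.4, 0.1]
grip_width: 0.004
grip_force: 0.0
```

```bash
cat > g.py <<'E'
from h import *
import sys
from scipy.spatial.transform import Rotation as R
o=robot.get_obs(); q=o['tool_rot']; r=R.from_quat([q[1],q[2],q[3],q[0]])
t=np.array(eval(sys.argv[1]))
print(o['t'],o['tool_pos'].round(4),o['ft_force'].round(2),o['grip_width'],'tilt',r.as_matrix()[:,2].round(4),'x',r.as_matrix()[:,0].round(3),'share',(r.inv().apply(t-o['tool_pos'])/.2).round(4))
E
python3 g.py '[.441,.098,.145]'
```

```text
1.7 [0.4428 0.0978 0.2225] [-0.03  0.36  0.13] 0.004366218230443655 tilt [ 1.4e-03 -2.0e-04 -1.0e+00] x [-0.955  0.297 -0.001] share [ 0.0093 -0.0018  0.3877]
```

Request:
send_rows:
  targets:
    - {"fingers":0,"travel":[0.01,0,0.08],"rotation":[0,0,0]}
    - {"fingers":0,"travel":[0.01,0,0.18],"rotation":[0,0,0]}
    - {"fingers":0,"travel":[0.01,0,0.28],"rotation":[0,0,0]}
    - {"fingers":0,"travel":[0.01,0,0.35],"rotation":[0,0,0]}
    - {"fingers":0,"travel":[0.01,0,0.39],"rotation":[0,0,0]}
    - {"fingers":0,"travel":[0.01,0,0.39],"rotation":[0,0,0]}
    - {"fingers":0,"travel":[0.01,0,0.39],"rotation":[0,0,0]}
    - {"fingers":0,"travel":[0.01,0,0.39],"rotation":[0,0,0]}

```text
t: 2.5
tool_pos: [0.4395, 0.1005, 0.1452]
tool_rot: [0.001, 0.149, 0.989, 0.0]
ft_force: [-0.2, -0.2, -0.0]
grip_width: 0.004
grip_force: 0.0
```

```bash
python3 g.py '[.441,.098,.118]'; python3 - <<'E'
from h import *
ims=[]
for n,(u,v) in (('top',(275,265)),('side',(345,225))):
    d=get(n); c=d['img'][v-45:v+45,u-45:u+45]; ims.append(cv2.resize(c,None,fx=4.2,fy=4.2,interpolation=cv2.INTER_CUBIC))
cv2.imwrite('pics/r1.png',np.hstack(ims)[:,:,::-1])
E
```

```text
2.5 [0.4395 0.1005 0.1452] [-0.23 -0.2  -0.02] 0.003932513225510761 tilt [ 1.7e-03  1.0e-04 -1.0e+00] x [-0.956  0.294 -0.002] share [-0.0106 -0.0099  0.1361]
```

View pics/r1.png

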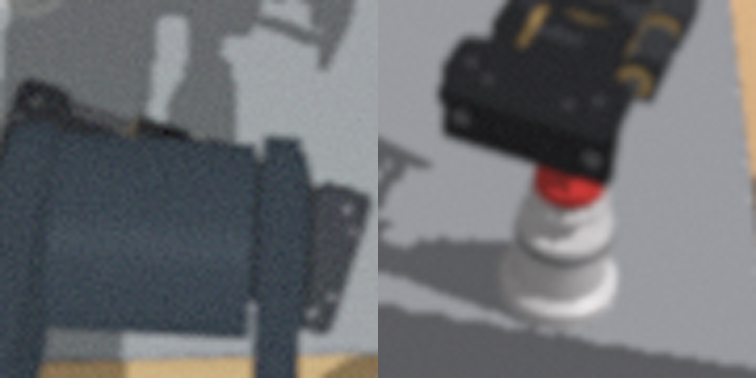

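The crop shows the fingers directly over the red head. I'll press slowly and watch the force.

Request:
send_rows:
  targets:
    - {"fingers":0,"travel":[-0.01,-0.01,0.02],"rotation":[0,0,0]}
    - {"fingers":0,"travel":[-0.01,-0.01,0.04],"rotation":[0,0,0]}
    - {"fingers":0,"travel":[-0.01,-0.01,0.06],"rotation":[0,0,0]}
    - {"fingers":0,"travel":[-0.01,-0.01,0.075],"rotation":[0,0,0]}
    - {"fingers":0,"travel":[-0.01,-0.01,0.09],"rotation":[0,0,0]}
    - {"fingers":0,"travel":[-0.01,-0.01,0.105],"rotation":[0,0,0]}
    - {"fingers":0,"travel":[-0.01,-0.01,0.12],"rotation":[0,0,0]}
    - {"fingers":0,"travel":[-0.01,-0.01,0.12],"rotation":[0,0,0]}

```text
t: 3.4
tool_pos: [0.4402, 0.0976, 0.1202]
tool_rot: [-0.0, 0.149, 0.989, -0.0]
ft_force: [-0.5, -1.2, 2.5]
grip_width: 0.009
grip_force: 0.9
```

```bash
python3 g.py '[.441,.098,.1155]'
```

```text
3.4 [0.4402 0.0976 0.1202] [-0.47 -1.25  2.48] 0.008734228409860918 tilt [-4.e-04 -2.e-04 -1.e+00] x [-0.956  0.294  0.   ] share [-0.0033  0.003   0.0235]
```

Request:
send_rows:
  targets:
    - {"fingers":0,"travel":[0,0,0.005],"rotation":[0,0,0]}
    - {"fingers":0,"travel":[0,0,0.01],"rotation":[0,0,0]}
    - {"fingers":0,"travel":[0,0,0.015],"rotation":[0,0,0]}
    - {"fingers":0,"travel":[0,0,0.02],"rotation":[0,0,0]}
    - {"fingers":0,"travel":[0,0,0.023],"rotation":[0,0,0]}
    - {"fingers":0,"travel":[0,0,0.023],"rotation":[0,0,0]}
    - {"fingers":0,"travel":[0,0,0.023],"rotation":[0,0,0]}
    - {"fingers":0,"travel":[0,0,0.023],"rotation":[0,0,0]}

```text
t: 4.2
tool_pos: [0.4402, 0.0976, 0.1162]
tool_rot: [0.0, 0.149, 0.989, -0.0]
ft_force: [-0.3, -2.5, 5.2]
grip_width: 0.009
grip_force: 2.7
```

Request:
send_rows:
  targets:
    - {"fingers":0,"travel":[0,0,0.002],"rotation":[0,0,0]}
    - {"fingers":0,"travel":[0,0,0.004],"rotation":[0,0,0]}
    - {"fingers":0,"travel":[0,0,0.006],"rotation":[0,0,0]}
    - {"fingers":0,"travel":[0,0,0.008],"rotation":[0,0,0]}
    - {"fingers":0,"travel":[0,0,0.008],"rotation":[0,0,0]}
    - {"fingers":0,"travel":[0,0,0.008],"rotation":[0,0,0]}
    - {"fingers":0,"travel":[0,0,0.008],"rotation":[0,0,0]}
    - {"fingers":0,"travel":[0,0,0.008],"rotation":[0,0,0]}

```text
t: 5.0
tool_pos: [0.4402, 0.0977, 0.1149]
tool_rot: [0.0, 0.149, 0.989, -0.0]
ft_force: [-2.0, -1.7, 8.7]
grip_width: 0.007
grip_force: 4.2
```

Force rose 3.5 N over 1.3 mm, which is the cushion's stiffness, so red is bottomed. I'll lift and go to yellow.

Request:
send_rows:
  targets:
    - {"fingers":0,"travel":[0,0,-0.04],"rotation":[0,0,0]}
    - {"fingers":0,"travel":[0,0,-0.14],"rotation":[0,0,0]}
    - {"fingers":0,"travel":[0,0,-0.25],"rotation":[0,0,0]}
    - {"fingers":0,"travel":[-0.15,-0.07,-0.28],"rotation":[0,0,0]}
    - {"fingers":0,"travel":[-0.35,-0.16,-0.28],"rotation":[0,0,0]}
    - {"fingers":0,"travel":[-0.55,-0.26,-0.28],"rotation":[0,0,0]}
    - {"fingers":0,"travel":[-0.75,-0.35,-0.28],"rotation":[0,0,0]}
    - {"fingers":0,"travel":[-0.9,-0.42,-0.28],"rotation":[0,0,0]}

```text
t: 5.8
tool_pos: [0.5898, -0.0372, 0.1704]
tool_rot: [0.001, 0.149, 0.989, 0.0]
ft_force: [0.1, 0.5, -0.2]
grip_width: 0.006
grip_force: 0.0
```

```bash
python3 g.py '[.589,-.038,.145]'
```

```text
5.8 [ 0.5898 -0.0372  0.1704] [ 0.07  0.5  -0.19] 0.0059311708746654455 tilt [ 1.9e-03  1.0e-04 -1.0e+00] x [-0.955  0.295 -0.002] share [ 0.0028 -0.0049  0.127 ]
```

Request:
send_rows:
  targets:
    - {"fingers":0,"travel":[0,-0.005,0.05],"rotation":[0,0,0]}
    - {"fingers":0,"travel":[0,-0.005,0.1],"rotation":[0,0,0]}
    - {"fingers":0,"travel":[0,-0.005,0.127],"rotation":[0,0,0]}
    - {"fingers":0,"travel":[0,-0.005,0.127],"rotation":[0,0,0]}
    - {"fingers":0,"travel":[0,-0.005,0.127],"rotation":[0,0,0]}
    - {"fingers":0,"travel":[0,-0.005,0.127],"rotation":[0,0,0]}
    - {"fingers":0,"travel":[0,-0.005,0.127],"rotation":[0,0,0]}
    - {"fingers":0,"travel":[0,-0.005,0.127],"rotation":[0,0,0]}

```text
t: 6.6
tool_pos: [0.5874, -0.0364, 0.1454]
tool_rot: [0.0, 0.149, 0.989, -0.0]
ft_force: [0.3, 0.2, 0.6]
grip_width: 0.004
grip_force: 0.0
```

```bash
python3 g.py '[.589,-.038,.120]'; python3 - <<'E'
from h import *
ims=[]
for n,(u,v) in (('side',(284,180)),('side',(345,225))):
    d=get(n); c=d['img'][v-45:v+45,u-45:u+45]; ims.append(cv2.resize(c,None,fx=4.2,fy=4.2,interpolation=cv2.INTER_CUBIC))
cv2.imwrite('pics/y1.png',np.hstack(ims)[:,:,::-1])
E
```

```text
6.6 [ 0.5874 -0.0364  0.1454] [0.31 0.2  0.63] 0.003858559670246876 tilt [ 8.e-04 -2.e-04 -1.e+00] x [-0.956  0.294 -0.001] share [-0.0098 -0.0055  0.127 ]
```

View pics/y1.png

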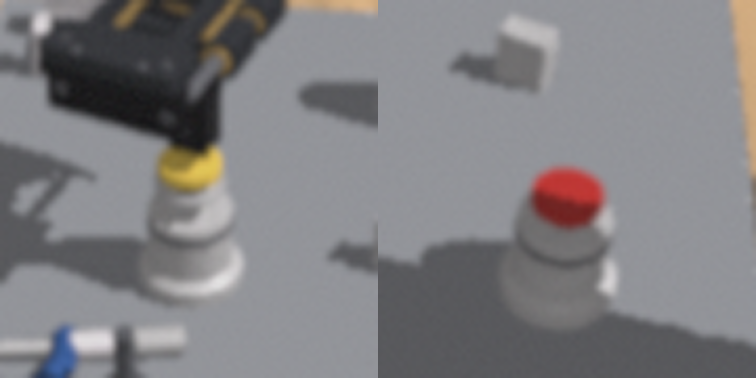

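Red is down and upright, and the fingers are over the yellow head. Next I'll press yellow.

Request:
send_rows:
  targets:
    - {"fingers":0,"travel":[-0.01,-0.005,0.02],"rotation":[0,0,0]}
    - {"fingers":0,"travel":[-0.01,-0.005,0.04],"rotation":[0,0,0]}
    - {"fingers":0,"travel":[-0.01,-0.005,0.06],"rotation":[0,0,0]}
    - {"fingers":0,"travel":[-0.01,-0.005,0.075],"rotation":[0,0,0]}
    - {"fingers":0,"travel":[-0.01,-0.005,0.09],"rotation":[0,0,0]}
    - {"fingers":0,"travel":[-0.01,-0.005,0.105],"rotation":[0,0,0]}
    - {"fingers":0,"travel":[-0.01,-0.005,0.12],"rotation":[0,0,0]}
    - {"fingers":0,"travel":[-0.01,-0.005,0.12],"rotation":[0,0,0]}

```text
t: 7.5
tool_pos: [0.5889, -0.0382, 0.1206]
tool_rot: [-0.0, 0.149, 0.989, -0.0]
ft_force: [0.4, -0.9, 1.7]
grip_width: 0.001
grip_force: 0.9
```

Request:
send_rows:
  targets:
    - {"fingers":0,"travel":[0,0,0.005],"rotation":[0,0,0]}
    - {"fingers":0,"travel":[0,0,0.01],"rotation":[0,0,0]}
    - {"fingers":0,"travel":[0,0,0.015],"rotation":[0,0,0]}
    - {"fingers":0,"travel":[0,0,0.02],"rotation":[0,0,0]}
    - {"fingers":0,"travel":[0,0,0.023],"rotation":[0,0,0]}
    - {"fingers":0,"travel":[0,0,0.023],"rotation":[0,0,0]}
    - {"fingers":0,"travel":[0,0,0.023],"rotation":[0,0,0]}
    - {"fingers":0,"travel":[0,0,0.023],"rotation":[0,0,0]}

```text
t: 8.3
tool_pos: [0.5889, -0.0381, 0.1165]
tool_rot: [0.0, 0.149, 0.989, -0.0]
ft_force: [-0.4, -0.8, 4.8]
grip_width: -0.001
grip_force: 2.3
```

Request:
send_rows:
  targets:
    - {"fingers":0,"travel":[0,0,0.002],"rotation":[0,0,0]}
    - {"fingers":0,"travel":[0,0,0.004],"rotation":[0,0,0]}
    - {"fingers":0,"travel":[0,0,0.006],"rotation":[0,0,0]}
    - {"fingers":0,"travel":[0,0,0.008],"rotation":[0,0,0]}
    - {"fingers":0,"travel":[0,0,0.009],"rotation":[0,0,0]}
    - {"fingers":0,"travel":[0,0,0.009],"rotation":[0,0,0]}
    - {"fingers":0,"travel":[0,0,0.009],"rotation":[0,0,0]}
    - {"fingers":0,"travel":[0,0,0.009],"rotation":[0,0,0]}

```text
t: 9.1
tool_pos: [0.5889, -0.0381, 0.1152]
tool_rot: [0.0, 0.149, 0.989, -0.0]
ft_force: [-2.0, -1.6, 8.1]
grip_width: 0.007
grip_force: 3.9
```

Yellow is bottomed with the same force signature. Blue is next.

Request:
send_rows:
  targets:
    - {"fingers":0,"travel":[0,0,-0.04],"rotation":[0,0,0]}
    - {"fingers":0,"travel":[0,0,-0.14],"rotation":[0,0,0]}
    - {"fingers":0,"travel":[0,0,-0.25],"rotation":[0,0,0]}
    - {"fingers":0,"travel":[0.06,-0.18,-0.28],"rotation":[0,0,0]}
    - {"fingers":0,"travel":[0.13,-0.4,-0.28],"rotation":[0,0,0]}
    - {"fingers":0,"travel":[0.2,-0.62,-0.28],"rotation":[0,0,0]}
    - {"fingers":0,"travel":[0.27,-0.83,-0.28],"rotation":[0,0,0]}
    - {"fingers":0,"travel":[0.33,-1,-0.28],"rotation":[0,0,0]}

```text
t: 9.9
tool_pos: [0.4655, -0.2108, 0.1702]
tool_rot: [-0.0, 0.149, 0.989, 0.0]
ft_force: [1.0, 0.0, -1.4]
grip_width: 0.01
grip_force: 0.0
```

Request:
send_rows:
  targets:
    - {"fingers":0,"travel":[0,-0.02,0.03],"rotation":[0,0,0]}
    - {"fingers":0,"travel":[0,-0.03,0.06],"rotation":[0,0,0]}
    - {"fingers":0,"travel":[0,-0.03,0.1],"rotation":[0,0,0]}
    - {"fingers":0,"travel":[0,-0.03,0.12],"rotation":[0,0,0]}
    - {"fingers":0,"travel":[0,-0.03,0.127],"rotation":[0,0,0]}
    - {"fingers":0,"travel":[0,-0.03,0.127],"rotation":[0,0,0]}
    - {"fingers":0,"travel":[0,-0.03,0.127],"rotation":[0,0,0]}
    - {"fingers":0,"travel":[0,-0.03,0.127],"rotation":[0,0,0]}

```text
t: 10.7
tool_pos: [0.4655, -0.2153, 0.1454]
tool_rot: [0.0, 0.149, 0.989, -0.0]
ft_force: [0.4, -0.2, 0.6]
grip_width: 0.005
grip_force: 0.0
```

```bash
python3 g.py '[.4655,-.215,.120]'; python3 - <<'E'
from h import *
ims=[]
for n,(u,v) in (('side',(342,145)),('side',(284,180))):
    d=get(n); c=d['img'][v-45:v+45,u-45:u+45]; ims.append(cv2.resize(c,None,fx=4.2,fy=4.2,interpolation=cv2.INTER_CUBIC))
cv2.imwrite('pics/b1.png',np.hstack(ims)[:,:,::-1])
E
```

```text
10.7 [ 0.4655 -0.2153  0.1454] [ 0.38 -0.22  0.61] 0.0049295912830786505 tilt [ 5.e-04 -4.e-04 -1.e+00] x [-0.956  0.294 -0.001] share [0.0005 0.0017 0.127 ]
```

View pics/b1.png

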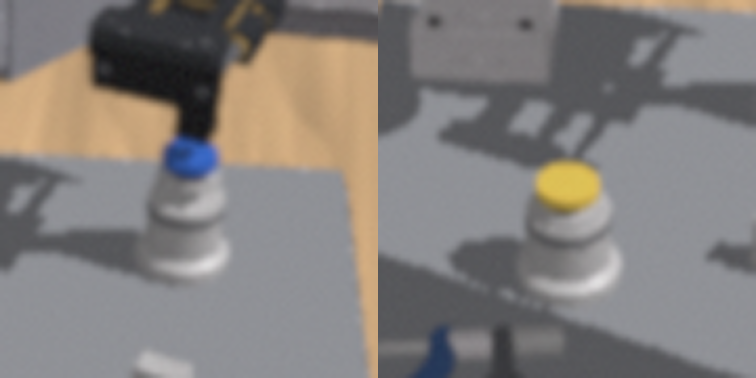

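Yellow is down and upright, and the fingers are centred over blue.

Request:
send_rows:
  targets:
    - {"fingers":0,"travel":[0,0,0.02],"rotation":[0,0,0]}
    - {"fingers":0,"travel":[0,0,0.04],"rotation":[0,0,0]}
    - {"fingers":0,"travel":[0,0,0.06],"rotation":[0,0,0]}
    - {"fingers":0,"travel":[0,0,0.075],"rotation":[0,0,0]}
    - {"fingers":0,"travel":[0,0,0.09],"rotation":[0,0,0]}
    - {"fingers":0,"travel":[0,0,0.105],"rotation":[0,0,0]}
    - {"fingers":0,"travel":[0,0,0.12],"rotation":[0,0,0]}
    - {"fingers":0,"travel":[0,0,0.12],"rotation":[0,0,0]}

```text
t: 11.6
tool_pos: [0.465, -0.2154, 0.1208]
tool_rot: [-0.0, 0.149, 0.989, 0.0]
ft_force: [-0.8, -0.4, 1.8]
grip_width: 0.006
grip_force: 0.9
```

Request:
send_rows:
  targets:
    - {"fingers":0,"travel":[0,0,0.005],"rotation":[0,0,0]}
    - {"fingers":0,"travel":[0,0,0.01],"rotation":[0,0,0]}
    - {"fingers":0,"travel":[0,0,0.015],"rotation":[0,0,0]}
    - {"fingers":0,"travel":[0,0,0.02],"rotation":[0,0,0]}
    - {"fingers":0,"travel":[0,0,0.023],"rotation":[0,0,0]}
    - {"fingers":0,"travel":[0,0,0.023],"rotation":[0,0,0]}
    - {"fingers":0,"travel":[0,0,0.023],"rotation":[0,0,0]}
    - {"fingers":0,"travel":[0,0,0.023],"rotation":[0,0,0]}

```text
t: 12.4
tool_pos: [0.465, -0.2154, 0.1166]
tool_rot: [-0.0, 0.149, 0.989, 0.0]
ft_force: [-2.1, -0.9, 4.3]
grip_width: 0.005
grip_force: 2.1
```

Request:
send_rows:
  targets:
    - {"fingers":0,"travel":[0,0,0.002],"rotation":[0,0,0]}
    - {"fingers":0,"travel":[0,0,0.004],"rotation":[0,0,0]}
    - {"fingers":0,"travel":[0,0,0.006],"rotation":[0,0,0]}
    - {"fingers":0,"travel":[0,0,0.008],"rotation":[0,0,0]}
    - {"fingers":0,"travel":[0,0,0.01],"rotation":[0,0,0]}
    - {"fingers":0,"travel":[0,0,0.01],"rotation":[0,0,0]}
    - {"fingers":0,"travel":[0,0,0.01],"rotation":[0,0,0]}
    - {"fingers":0,"travel":[0,0,0.01],"rotation":[0,0,0]}

```text
t: 13.2
tool_pos: [0.4651, -0.2154, 0.115]
tool_rot: [-0.0, 0.149, 0.989, -0.0]
ft_force: [-2.9, 1.0, 8.8]
grip_width: 0.004
grip_force: 4.1
```

Blue is bottomed. I'll lift clear, up and toward -y, so both cameras can check.

Request:
send_rows:
  targets:
    - {"fingers":0,"travel":[0,0,-0.04],"rotation":[0,0,0]}
    - {"fingers":0,"travel":[0,0,-0.14],"rotation":[0,0,0]}
    - {"fingers":0,"travel":[0,0,-0.3],"rotation":[0,0,0]}
    - {"fingers":0,"travel":[0,-0.15,-0.5],"rotation":[0,0,0]}
    - {"fingers":0,"travel":[0.1,-0.3,-0.6],"rotation":[0,0,0]}
    - {"fingers":0,"travel":[0.2,-0.5,-0.6],"rotation":[0,0,0]}
    - {"fingers":0,"travel":[0.25,-0.7,-0.6],"rotation":[0,0,0]}
    - {"fingers":0,"travel":[0.3,-0.8,-0.6],"rotation":[0,0,0]}

```text
t: 14.0
tool_pos: [0.3601, -0.3542, 0.2351]
tool_rot: [0.001, 0.15, 0.989, -0.002]
ft_force: [0.7, -0.2, -1.1]
grip_width: 0.004
grip_force: 0.0
```

```bash
python3 - <<'E'
from h import *
import m
for k,dv in (('red',5),('yellow',4),('blue',3)):
    u,v=m.roi['side'][k]; m.roi['side'][k]=(u,v+dv)
dd={n:get(n) for n in('top','side')}
try: m.run(dd,.118)
except Exception as e: print(e)
cv2.imwrite('pics/end.png',cv2.resize(dd['side']['img'][100:330,170:410],None,fx=2.5,fy=2.5,interpolation=cv2.INTER_CUBIC)[:,:,::-1])
print(robot.get_obs()['ft_force'])
E
```

```text
top red px [274.6 264.2] [269, 258, 12, 13, 120] zmed 0.1289 depth ctr [0.441  0.0971 0.1289] mid [np.float64(0.4571), np.float64(0.0895)] plane(centroid) [0.4401 0.0975] ext [0.029 0.028]
top yellow px [330.8 206. ] [325, 200, 13, 13, 130] zmed 0.1272 depth ctr [ 0.5872 -0.0382  0.1272] mid [np.float64(0.5457), np.float64(0.0067)] plane(centroid) [ 0.5883 -0.0382] ext [0.03 0.03]
top blue px [403.1 257.7] [397, 252, 13, 13, 134] zmed 0.1273 depth ctr [ 0.4655 -0.2153  0.1273] mid [np.float64(0.4692), np.float64(-0.0824)] plane(centroid) [ 0.4656 -0.2174] ext [0.029 0.029]
top black px [232.9 209.6] [228, 204, 11, 12, 81] zmed 0.1341 depth ctr [0.5709 0.2039 0.1341] mid [np.float64(0.5714), np.float64(0.2038)] plane(centroid) [0.5723 0.2061] ext [0.028 0.025]
side red px [344.7 226.6] [337, 221, 16, 13, 153] zmed 0.1189 depth ctr [0.4405 0.1004 0.1189] mid [np.float64(0.4411), np.float64(0.0998)] plane(centroid) [0.4407 0.1004] ext [0.031 0.035]
side yellow px [283.8 179.5] [278, 175, 13, 10, 104] zmed 0.1191 depth ctr [ 0.5884 -0.0339  0.1191] mid [np.float64(0.5882), np.float64(-0.0349)] plane(centroid) [ 0.5883 -0.0335] ext [0.03  0.034]
side blue px [341.4 141.5] [336, 138, 12, 8, 74] zmed 0.1183 depth ctr [ 0.4657 -0.2138  0.1183] mid [np.float64(0.4657), np.float64(-0.2151)] plane(centroid) [ 0.4657 -0.2133] ext [0.029 0.035]
side black px [272.  253.4] [265, 247, 16, 14, 179] zmed 0.1376 depth ctr [0.5703 0.211  0.1376] mid [np.float64(0.5231), np.float64(0.4561)] plane(centroid) [0.5741 0.1947] ext [0.03  0.034]
[ 0.16447208  0.30462608 -0.04454447]
```

View pics/end.png

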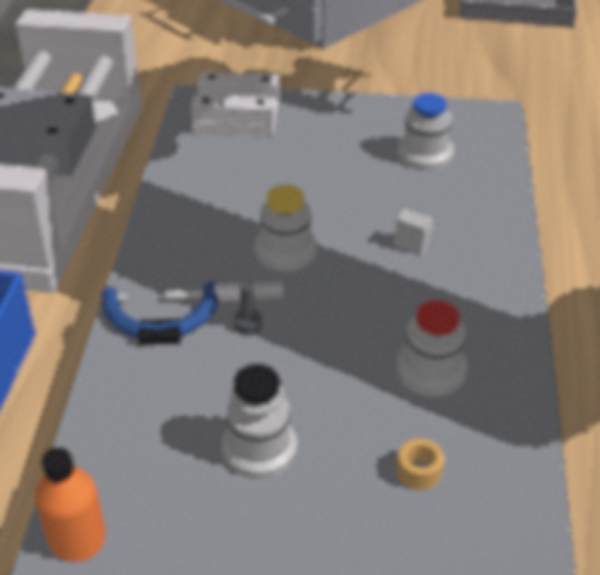

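Red, yellow and blue are down (tops at z about 0.118–0.119). Black is still up, and nothing has shifted.

```bash
python3 -c "
from cell import robot
print(robot.job_done())"
```

```text
the job is handed in; nothing more can be done
None
```

The red, yellow and blue plungers were pressed down to their collars in that order with readings under 9 N; black was left up, no shift was seen in the final images, and the job was handed in at about 14 s.

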